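Fit the spacer sleeve on the welded pivot post

TASK

Of the three round steel pieces standing on the welding bench, take the thin-walled sleeve (the one with the wide bore) and slide it over the upright post of the clamped bracket, all the way down until it sits flat on the bracket's base plate. Let go of it there and leave the other two pieces standing where they are.

Things in the scene. Friction and masses are not known exactly. Their poses are not given: they have to be found in the camera images.
- sleeve_mid (a point): Centre, half-way up, of the sleeve to be fitted: a loose bare-steel tube standing upright on the bench, open at both ends, 58 mm outside diameter, 42 mm bore (8 mm wall), 45 mm high, about 0.44 kg. z up along its bore. It has any of three places in a row roughly along y, the pieces' centres 100 mm or more apart.
- post_top (a point): Centre of the top face of the bracket's upright post: bare steel, 28 mm diameter, top 12 mm tapering to 16 mm, standing 55 mm above its rust-brown steel base plate. z up. The plate (180 x 120 mm, 10 mm thick, fixed on the bench) runs along this frame's x from 60 mm behind the post (-x) to 120 mm ahead (+x), where a 36 mm high blue clamp holds its end, 95 mm or more from the post.
- bush_mid (a point): Centre, half-way up, of a thick-walled bush to be left alone: loose steel, 58 mm outside diameter and 45 mm high like the sleeve, but with a bore of only 20 mm. z up.
- slug_mid (a point): Centre, half-way up, of a solid round slug with no hole, to be left alone: loose steel, 58 mm diameter, 45 mm high. z up.
Mind the look-alikes: they are no part of the job. What is shaped like the part that bears sleeve_mid but orange is not meant.

How it is judged:
By the outcome, as a careful person would: the job done as asked, in the order asked, and still so for the second after the job is handed in, with the robot touching nothing.
It also fails if it takes over 48 s, if anything falls off the work surface, if the arm or the gripper's body presses on something with over 40 N, if the wrist force passes 120 N, or if a joint passes its speed limit or range.

ROBOT

A 7-joint arm with a two-finger parallel gripper is mounted at the origin on the work surface. World frame = base frame: x ahead of the robot, y to its left, z up, the work surface at z = 0. Lengths are in m, angles in rad, forces in N, time in s.
With the tool pointing down it reaches from about 0.4 to 0.9 m from the base axis. Payload 5.5 kg.
Tool frame: the origin (TCP) lies on the centre line of the jaws, within the pads' length; the fingertips stand 14 mm ahead of it and the grasp point (between the pads) lies 5 mm behind it (arm.finger_overhang is the distance from the TCP to the fingertips, in m); z points along the fingers, y is the direction in which the jaws open and shut (so a half turn about z gives the same grasp; the last joint's range is limited). The gripper opens to 92 mm and grips with 3 to 60 N. Pads are 19 mm wide; open, the fingers measure 130 mm over their backs; the gripper's body (75 mm by 190 mm) begins 47 mm behind the grasp point.
Start: joints at [1.505, 0.501, -0.427, 1.55, 0.221, 1.138, -0.21], TCP at [0.21, -0.615, 0.241] pointing down, gripper open.
Joint ranges: [-2.88, 2.88], [-0.31, 2.03], [-1.54, 1.56], [0.2, 2.42], [-1.41, 4.55], [0.19, 2.02], [-2.57, 2.57]. Speed limits (rad/s): [2.57, 2.57, 3.14, 3.14, 3.14, 3.14, 3.14].

INTERFACE

Orientations are given as a rotation vector (axis times angle).
In Python, from rig import arm, grab_frame, spotter gives the robot as it stands. The module is installed in compiled form; this text tells all that it offers.
- The arm moves only by the tool servo_tool, never from a script. Its argument "deltas" is text: rows parted by semicolons, each of 7 numbers parted by spaces: the opening in per cent of the stroke, from 0 (shut) to 100 (fully open), then the shift along the tool's x, y, z in cm, then the turn, a rotation vector about the tool's x, y, z in rad. In form: hand dx dy dz wx wy wz; .... A call has 1 to 12 rows; each row is the pose to reach, as a shift and turn from the pose commanded when the call began, along the tool's axes at that moment; what a row does not reach only later rows make up. A row lasts 1/10 s, in which the tool goes at most 50 mm and 8.59 degrees, less where a joint would pass 70% of its speed; a pose out of reach is approached as far as the arm can. A call with a gripper value outside its range is refused whole. The fingers move at their own pace and stop on an object; "force" is the grip in N (left out, the last holds). Time passes only in rows, so rows that repeat a pose let the fingers close. It gives the time, the measured TCP pose, the force and the opening at its end, in the units of the state.
- arm.state(): the state, without advancing time (a new reading comes with each control period).
- grab_frame(name): name is "scene" or "top"; returns a dict with "img" (420x560x3 uint8, red, green, blue), "range_z" (420x560 float32, m along the optical axis (not along the pixel's ray), 0 where there is no reading), "intrinsics" (3x3 intrinsics, pixels), "eye" and "orientation" of the camera in the world. Camera axes: x right, y up, looking along -z (the intrinsics and any distortion apply to the point x, -y, -z); pixel columns grow to the right and rows downward; lengths in m; the calibration is good to about 2 mm. A picture is of the moment at which its call begins.
- arm.job_done(): hands the job in, once; it reports no verdict.
Trained networks look in a picture, given as the dict that the camera call returned (one of the last four; its "shot" number tells which), for a name from the list of things; names that differ only in an ending like _2 or _b are one class to them, and where a whole thing is asked for, a point or a joint stands for the part that bears it (a point fixed in the world has none). Each returns a list of dicts, best first, with "confidence" (0 to 1); they miss things now and then, are a little off and sometimes report something else, mostly with a low value. They report only what shows in the picture. A call takes as long as a camera call. They do not tell look-alikes from the thing itself.
- spotter.silhouettes(picture, query): "mask" (420x560 bool, what is visible of it) and "at" ([row, column] in pixels, amid what is visible of it).
The state is a dict: "time": time; "joints": joint angles; "dq": joint speeds; "effort": joint torques, N m; "position": TCP position; "tcp_rot": TCP orientation; "contact_force": force on the tool from outside, world axes, zero at the start; "ft_torque": the same for the moment, N m; "grip_width": finger opening in m.
Only numpy, scipy, OpenCV 4.12 (cv2) and the standard library are available. Lean on these libraries where they do the work, as an engineer would, in place of code of your own. Each camera call takes 0.05 s, during which the arm holds its last target. There are 200 camera calls.

## Working session

There is one attempt and no reset: what is moved stays moved. The work goes in short steps, Python scripts to look and compute and a tool call to move; the robot and the scene stay as the last step left them, time stands still between calls to the robot, and variables do not carry over. Pictures are saved under pics/ and viewed, about 8 in all and at most 12, crops included, and the job is handed in when it is done.

Besides the shell and the picture viewer there is one more tool, called after "Call:" as name(argument=value, ...), one argument or row to a line, values as JSON. servo_tool: Moves the arm, as the interface text tells. Its arguments: {"type":"object","properties":{"deltas":{"type":"string"},"force":{"type":"number"}},"required":["deltas"]}

```bash
mkdir -p pics; cat > h.py <<'E'
import numpy as np, cv2
from scipy.spatial.transform import Rotation as R
from rig import arm, grab_frame, spotter
def rot(o):
    o=np.array(o,float)
    return o if o.shape==(3,3) else R.from_rotvec(o).as_matrix() if o.size==3 else R.from_quat(o).as_matrix()
def cloud(f):
    K=np.array(f["intrinsics"]);z=f["range_z"];v,u=np.mgrid[:z.shape[0],:z.shape[1]]
    p=np.stack([(u-K[0,2])/K[0,0]*z,-(v-K[1,2])/K[1,1]*z,-z],-1)
    w=p@rot(f["orientation"]).T+np.array(f["eye"]); w[z<=0]=np.nan
    return w
E
python3 - <<'E'
from h import *
s=arm.state(); print({k:np.round(s[k],3) for k in("time","position","tcp_rot","contact_force","grip_width")})
for n in("scene","top"):
    f=grab_frame(n); cv2.imwrite(f"pics/{n}1.png",f["img"][...,::-1]); print(n,[k for k in f],f["eye"],f["orientation"],np.round(f["intrinsics"],1).tolist())
    w=cloud(f)
    for q in("sleeve_mid","post_top","bush_mid","slug_mid"):
        for d in spotter.silhouettes(f,q)[:4]:
            m=d["mask"]; print(q,round(d["confidence"],2),np.round(d["at"]),m.sum(),np.round(np.nanmedian(w[m],0),3),np.round(np.nanmax(w[m][:,2]),3))
E
```

```text
{'time': np.float64(0.0), 'position': array([ 0.21 , -0.615,  0.24 ]), 'tcp_rot': array([-3.097, -0.514,  0.   ]), 'contact_force': array([-0.216,  0.948,  1.481]), 'grip_width': np.float64(0.092)}
scene ['img', 'range_z', 'intrinsics', 'eye', 'orientation', 'shot'] [0.92531905 0.32104493 0.86120129] [0.25849805 0.65742808 2.26257618] [[388.6, 0.0, 283.4], [0.0, 388.6, 210.7], [0.0, 0.0, 1.0]]
sleeve_mid 0.87 [213. 264.] 473 [ 0.601 -0.076  0.035] 0.05
sleeve_mid 0.8 [209. 217.] 483 [ 0.67  -0.173  0.035] 0.05
sleeve_mid 0.75 [212. 308.] 557 [0.522 0.004 0.032] 0.051
sleeve_mid 0.74 [242. 289.] 487 [0.623 0.028 0.036] 0.05
post_top 0.82 [304. 381.] 4384 [0.578 0.273 0.011] 0.069
bush_mid 0.63 [151. 219.] 432 [ 0.554 -0.318  0.045] 0.05
slug_mid 0.66 [180. 244.] 483 [ 0.566 -0.189  0.045] 0.05
top ['img', 'range_z', 'intrinsics', 'eye', 'orientation', 'shot'] [ 0.35150811 -0.00949704  1.00200222] [ 0.17191514 -0.19535747 -1.65771939] [[465.4, 0.0, 275.4], [0.0, 465.4, 206.0], [0.0, 0.0, 1.0]]
sleeve_mid 0.95 [183. 243.] 524 [0.623 0.029 0.042] 0.05
sleeve_mid 0.88 [156. 335.] 508 [ 0.669 -0.173  0.041] 0.051
sleeve_mid 0.77 [226. 258.] 514 [0.522 0.006 0.043] 0.05
sleeve_mid 0.67 [203. 294.] 514 [ 0.599 -0.078  0.043] 0.05
post_top 0.71 [226. 136.] 4893 [0.571 0.27  0.011] 0.071
bush_mid 0.78 [208. 411.] 729 [ 0.548 -0.322  0.044] 0.051
slug_mid 0.76 [206. 349.] 656 [ 0.557 -0.194  0.045] 0.051
slug_mid 0.3 [223. 135.] 4761 [0.571 0.269 0.011] 0.071
```

```bash
python3 - <<'E'
import cv2
a=cv2.imread("pics/scene1.png");t=cv2.imread("pics/top1.png")
cv2.imwrite("pics/a.png",cv2.resize(a[110:380,150:510],(800,600),interpolation=2))
cv2.imwrite("pics/b.png",cv2.resize(t[80:330,80:440],(800,556),interpolation=2))
E
```

```text
(no output)
```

View pics/a.png

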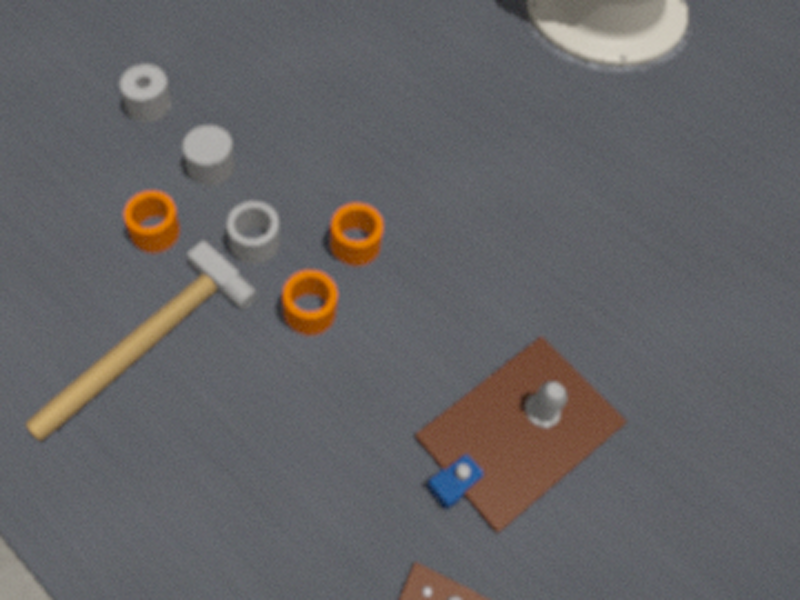

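View pics/b.png

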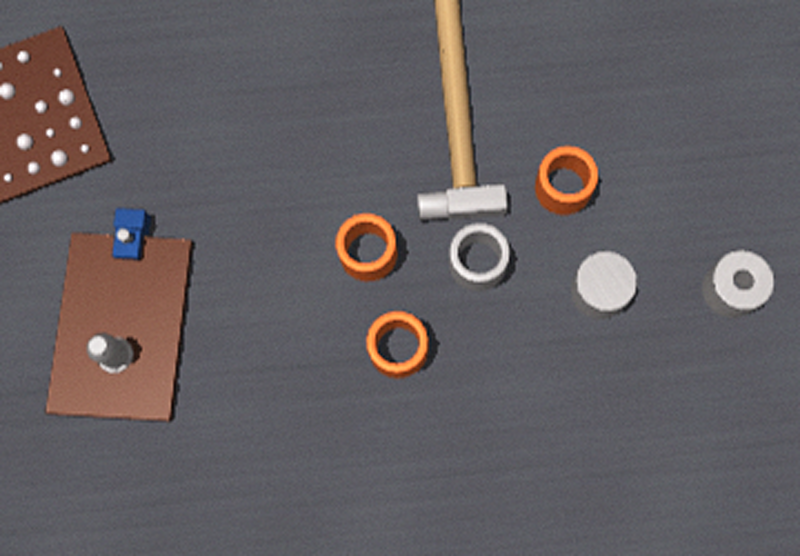

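The picture shows the sleeve candidates. In the top view they are the grey wide-bore ring at full-frame (row 194, col 296), three orange rings (183,243), (226,258), (156,335), the solid slug (206,349) and the thick bush (208,411). By the description I choose the grey one at (194,296), about (0.60, -0.077). The hammer head lies just to its +x side. Next I measure and check a close crop.

```bash
cat >> h.py <<'E'
def ring(w,xy,r,zlo,zhi):
    "centre of the outer outline of a top face near xy"
    m=(np.hypot(w[...,0]-xy[0],w[...,1]-xy[1])<r)&(w[...,2]>zlo)&(w[...,2]<zhi)
    p=w[m]; (c,rad)=cv2.minEnclosingCircle(p[:,:2].astype(np.float32))
    return np.round(c,4),round(rad,4),np.round(np.median(p[:,2]),4),np.round(p[:,:2].mean(0),4),len(p)
def todelta(xyz,yawvec=None):
    s=arm.state();M=rot(s["tcp_rot"]);d=M.T@(np.array(xyz)-s["position"])*100
    return np.round(d,2)
E
python3 - <<'E'
from h import *
for n in("scene","top"):
    f=grab_frame(n);w=cloud(f)
    print(n,"bench z",np.round(np.nanmedian(w[...,2]),4))
    print("sleeve",ring(w,(.601,-.077),.037,.038,.056))
    pt=w[(np.hypot(w[...,0]-.56,w[...,1]-.27)<.12)&(w[...,2]>.05)]
    print("post>5cm",len(pt),np.round(np.median(pt,0),4))
    print("posttop",ring(w,np.median(pt,0)[:2],.03,.060,.075))
    pl=w[(np.hypot(w[...,0]-.56,w[...,1]-.27)<.16)&(w[...,2]>.006)&(w[...,2]<.016)]
    print("plate",cv2.minAreaRect(pl[:,:2].astype(np.float32)))
    hm=w[(w[...,0]>.62)&(w[...,0]<.70)&(abs(w[...,1]+.07)<.06)&(w[...,2]>.012)]
    print("hammer",hm.min(0),hm.max(0))
    if n=="top": cv2.imwrite("pics/c.png",cv2.resize(f["img"][150:240,220:370,::-1],(750,450),interpolation=2))
s=arm.state();M=rot(s["tcp_rot"]);print(np.round(M,3))
E
```

```text
scene bench z 0.001
sleeve (array([ 0.6004, -0.0816]), 0.0298, np.float64(0.0457), array([ 0.6014, -0.0798]), 219)
post>5cm 129 [0.5445 0.2781 0.0614]
posttop (array([0.5399, 0.2782]), 0.0109, np.float64(0.065), array([0.5413, 0.2777]), 72)
plate ((0.5764448642730713, 0.24683183431625366), (0.16928601264953613, 0.2059253305196762), 81.13675689697266)
hammer [ 0.62011075 -0.11492664  0.01212698] [ 0.69984377 -0.02655467  0.05051306]
top bench z 0.0007
sleeve (array([ 0.6005, -0.0794]), 0.0295, np.float64(0.0453), array([ 0.5998, -0.0798]), 298)
post>5cm 149 [0.538  0.2763 0.0618]
posttop (array([0.5396, 0.279 ]), 0.0119, np.float64(0.0652), array([0.5395, 0.2776]), 86)
plate ((0.5579071044921875, 0.26877865195274353), (0.2928944528102875, 0.30162733793258667), 88.74698638916016)
hammer [ 0.62002606 -0.11420407  0.01218261] [ 0.69992193 -0.02619467  0.05129199]
[[ 0.946  0.323  0.   ]
 [ 0.323 -0.946 -0.   ]
 [ 0.     0.    -1.   ]]
```

View pics/c.png

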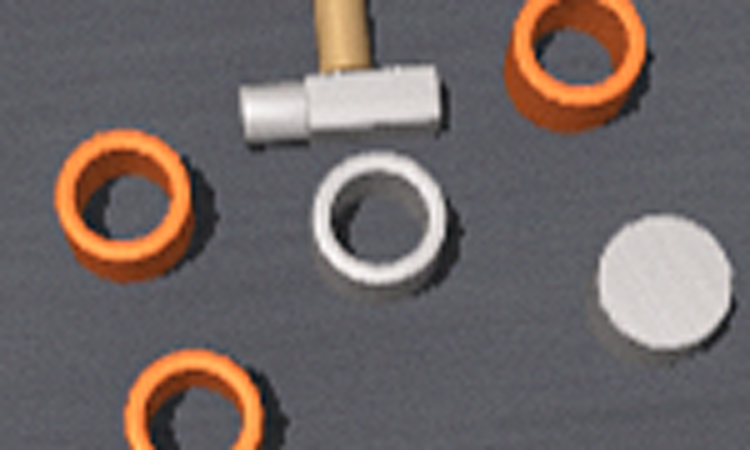

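The crop confirms it: the grey ring at crop (380,218) has a wide bore and thin wall, and the hammer head is just above it. I set out to a point above it, jaws at about -80° in the world.

Call:
servo_tool(
  deltas="100 4.5 -3.2 0.8 0 0 0.01; 100 9 -6.3 1.6 0 0 0.03; 100 13.5 -9.5 2.5 0 0 0.05; 100 18 -12.7 3.5 0 0 0.07; 100 22.6 -15.8 4.5 0 0 0.09; 100 27.1 -19 5.5 0 0 0.1; 100 31.6 -22.2 6.5 0 0 0.12; 100 36.1 -25.4 7.5 0 0 0.13; 100 40.7 -28.5 8.5 0 0 0.14; 100 45.2 -31.7 9.5 0 0 0.15; 100 49.7 -34.9 10.5 0 0 0.157; 100 54.2 -38 11 0 0 0.157",
  force=30,
)

```text
time: 1.8
position: [0.5594, -0.1358, 0.1403]
tcp_rot: [3.13, 0.269, 0.0]
contact_force: [0.6, -0.4, -0.1]
grip_width: 0.0917
```

Call:
servo_tool(
  deltas="100 0 0 0 0 0 0; 100 0 0 0 0 0 0",
)

```text
time: 2.0
position: [0.5592, -0.1351, 0.1404]
tcp_rot: [-3.129, -0.276, 0.0]
contact_force: [1.0, -0.4, -0.7]
grip_width: 0.0916
```

```bash
python3 - <<'E'
from h import *
f=grab_frame("scene");w=cloud(f);print(ring(w,(.601,-.079),.037,.038,.056))
s=arm.state();print(np.round(s["position"],4),np.round(rot(s["tcp_rot"]),3),todelta((.6005,-.0795,.026)))
E
```

```text
(array([ 0.6004, -0.0806]), 0.0292, np.float64(0.0456), array([ 0.6013, -0.0796]), 226)
[ 0.5584 -0.1373  0.1405] [[ 0.985  0.172 -0.001]
 [ 0.172 -0.985 -0.   ]
 [-0.001  0.    -1.   ]] [ 5.15 -4.97 11.44]
```

Call:
servo_tool(
  deltas="100 2.5 -2.5 1.5 0 0 0; 100 5.1 -5 3 0 0 0; 100 5.1 -5 3 0 0 0; 100 5.1 -5 3 0 0 0",
)

```text
time: 2.45
position: [0.5996, -0.0805, 0.1102]
tcp_rot: [3.13, 0.268, -0.002]
contact_force: [-0.1, -0.2, -0.1]
grip_width: 0.0915
```

```bash
python3 - <<'E'
from h import *
for i in range(3):
    f=grab_frame("scene" if i else "top"); s=arm.state();print(np.round(s["position"],4),np.round(s["tcp_rot"],3),todelta((.6005,-.0795,.026)))
    cv2.imwrite(f"pics/d{i}.png",cv2.resize(f["img"][150:260,200:350,::-1],(750,550),interpolation=2))
E
```

```text
[ 0.5995 -0.0816  0.1106] [ 3.129e+00  2.660e-01 -1.000e-03] [ 0.14 -0.2   8.46]
[ 0.5995 -0.0822  0.1108] [ 3.129e+00  2.640e-01 -1.000e-03] [ 0.15 -0.26  8.48]
[ 0.5996 -0.0822  0.111 ] [ 3.129  0.264 -0.   ] [ 0.13 -0.27  8.5 ]
```

View pics/d1.png

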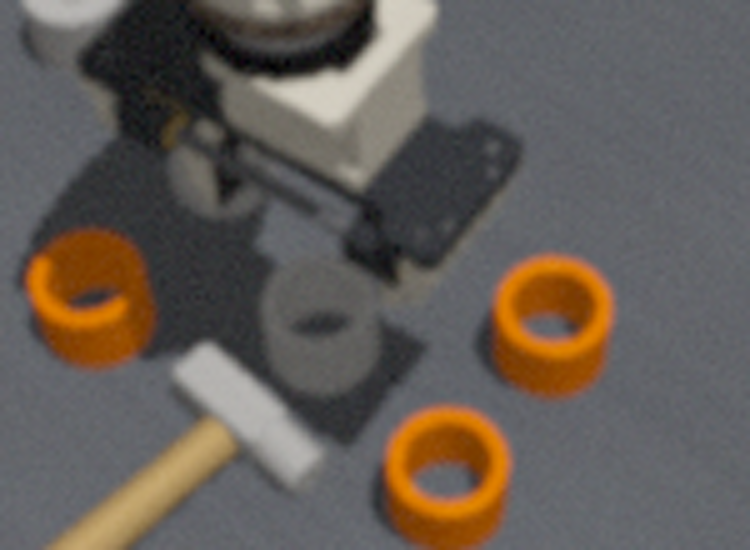

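The gripper hangs over the grey sleeve (crop about (320,325)) with the jaws clear of the hammer and rings. I go down, then close.

Call:
servo_tool(
  deltas="100 0.1 -0.2 3 0 0 0; 100 0.1 -0.2 6 0 0 0; 100 0.1 -0.2 7.5 0 0 0; 100 0.1 -0.2 8.4 0 0 0; 100 0.1 -0.2 8.4 0 0 0; 50 0.1 -0.2 8.4 0 0 0; 50 0.1 -0.2 8.4 0 0 0; 50 0.1 -0.2 8.4 0 0 0; 50 0.1 -0.2 8.4 0 0 0; 50 0.1 -0.2 8.4 0 0 0; 50 0.1 -0.2 8.4 0 0 0; 50 0.1 -0.2 8.4 0 0 0",
  force=30,
)

```text
time: 3.8
position: [0.6016, -0.0782, 0.0273]
tcp_rot: [3.129, 0.268, 0.002]
contact_force: [0.5, -4.0, 3.9]
grip_width: 0.0572
```

Call:
servo_tool(
  deltas="50 0 0 0 0 0 0; 50 0 0 0 0 0 0; 50 0 0 0 0 0 0",
)

```text
time: 4.1
position: [0.6016, -0.0782, 0.0273]
tcp_rot: [3.129, 0.268, 0.002]
contact_force: [-0.1, -2.8, 6.1]
grip_width: 0.0574
```

Call:
servo_tool(
  deltas="30 0 0 0 0 0 0; 30 0 0 0 0 0 0; 30 0 0 -2 0 0 0; 30 0 0 -5 0 0 0; 30 0 0 -8 0 0 0; 30 0 0 -11 0 0 0; 30 0 0 -11 0 0 0; 30 0 0 -11 0 0 0",
  force=40,
)

```text
time: 4.9
position: [0.6, -0.0767, 0.1356]
tcp_rot: [-3.129, -0.27, 0.002]
contact_force: [-0.4, 0.0, -5.4]
grip_width: 0.0569
```

```bash
python3 - <<'E'
from h import *
s=arm.state();print(np.round(s["position"],4),np.round(s["tcp_rot"],3),s["contact_force"],s["grip_width"],todelta((.54,.278,.13)))
E
```

```text
[ 0.6    -0.0767  0.1356] [-3.129e+00 -2.700e-01  2.000e-03] [-3.54736205e-01  3.16030510e-03 -5.41127800e+00] 0.056867082075442374 [  0.17 -35.97   0.59]
```

Lifted: the force reading shows the sleeve's weight. On to the post.

Call:
servo_tool(
  deltas="30 0 -2 0 0 0 0; 30 0 -6 0 0 0 0; 30 0.1 -10 0 0 0 0; 30 0.1 -14 0 0 0 0; 30 0.1 -18 0 0 0 0; 30 0.1 -22 0 0 0 0; 30 0.1 -26 0 0 0 0; 30 0.2 -30 0 0 0 0; 30 0.2 -33 0 0 0 0; 30 0.2 -35 0 0 0 0; 30 0.2 -36 0 0 0 0; 30 0.2 -36 0 0 0 0",
)

```text
time: 6.1
position: [0.5392, 0.279, 0.1346]
tcp_rot: [3.129, 0.274, -0.006]
contact_force: [0.3, -0.7, -5.7]
grip_width: 0.057
```

```bash
python3 - <<'E'
from h import *
for n in("top","scene"):
    f=grab_frame(n);w=cloud(f);s=arm.state();print(n,np.round(s["position"],4),np.round(s["tcp_rot"],3),s["contact_force"],todelta((.54,.278,.13)))
    for lo,hi in((.1,.135),(.135,.165)):
      m=(np.hypot(w[...,0]-.54,w[...,1]-.278)<.045)&(w[...,2]>lo)&(w[...,2]<hi)
      print(lo,m.sum(),np.round(np.nanmin(w[m],0),4) if m.any() else"",np.round(np.nanmax(w[m],0),4) if m.any() else "")
    if n=="scene": cv2.imwrite("pics/e.png",cv2.resize(f["img"][190:350,290:480,::-1],(712,600),interpolation=2))
E
```

```text
top [0.5402 0.2771 0.1348] [ 3.129  0.271 -0.005] [ 0.54152726 -0.97087869 -4.08472477] [-0.   -0.09  0.48]
0.1 0  
0.135 0  
scene [0.541  0.2759 0.1352] [ 3.128e+00  2.680e-01 -3.000e-03] [ 1.04123739 -0.76106734 -5.71434489] [-0.06 -0.22  0.52]
0.1 247 [0.5159 0.238  0.1092] [0.5669 0.319  0.135 ]
0.135 352 [0.5174 0.2371 0.1351] [0.5674 0.322  0.1635]
```

View pics/e.png

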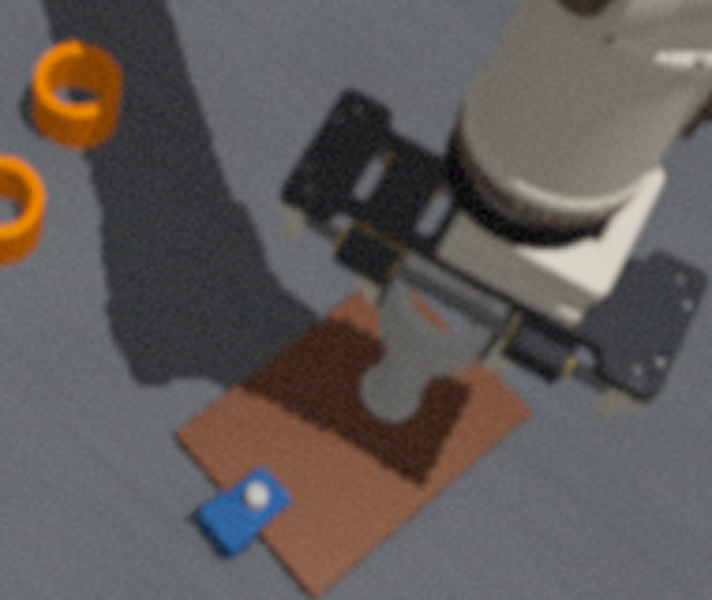

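The picture shows the sleeve in the jaws over the post (post at crop about (390,385)). The TCP is within about 2 mm of the post axis and the clearance is 7 mm, so I go down in steps and watch the force.

Call:
servo_tool(
  deltas="30 0 -0.1 1.5 0 0 0; 30 0 -0.1 3 0 0 0; 30 0 -0.1 4 0 0 0; 30 0 -0.1 5 0 0 0; 30 0 -0.1 6 0 0 0; 30 0 -0.1 6.5 0 0 0; 30 0 -0.1 6.5 0 0 0",
)

```text
time: 6.9
position: [0.5405, 0.2786, 0.0706]
tcp_rot: [3.129, 0.27, -0.002]
contact_force: [-0.8, 0.3, -4.2]
grip_width: 0.0572
```

```bash
python3 - <<'E'
from h import *
for n in("scene","top"):
    f=grab_frame(n);s=arm.state();print(np.round(s["position"],4),np.round(s["tcp_rot"],3),np.round(s["contact_force"],2),s["grip_width"],todelta((.54,.278,.0373)))
E
```

```text
[0.5409 0.279  0.0713] [ 3.13e+00  2.70e-01 -1.00e-03] [-0.32 -0.31 -4.58] 0.05687339118843145 [-0.1   0.08  3.4 ]
[0.5413 0.2791 0.0718] [-3.13e+00 -2.70e-01 -1.00e-03] [-0.23  0.01 -4.59] 0.056859726940974825 [-0.15  0.09  3.45]
```

No contact, so it is over the tip. On down to just above the plate.

Call:
servo_tool(
  deltas="30 -0.1 0 0.8 0 0 0; 30 -0.1 0 1.6 0 0 0; 30 -0.1 0 2.3 0 0 0; 30 -0.1 0 2.8 0 0 0; 30 -0.1 0 3 0 0 0; 30 -0.1 0 3 0 0 0; 30 -0.1 0 3 0 0 0",
)

```text
time: 7.7
position: [0.5403, 0.2789, 0.0417]
tcp_rot: [-3.13, -0.27, -0.0]
contact_force: [0.1, -0.3, -4.9]
grip_width: 0.0571
```

Call:
servo_tool(
  deltas="30 0 0 0.1 0 0 0; 30 0 0 0.2 0 0 0; 30 0 0 0.3 0 0 0; 30 0 0 0.3 0 0 0",
)

```text
time: 8.1
position: [0.5401, 0.2786, 0.0385]
tcp_rot: [3.13, 0.269, -0.0]
contact_force: [0.3, 1.3, -4.8]
grip_width: 0.0568
```

Call:
servo_tool(
  deltas="30 0 0 0.05 0 0 0; 30 0 0 0.1 0 0 0; 30 0 0 0.15 0 0 0; 30 0 0 0.15 0 0 0",
)

```text
time: 8.5
position: [0.5402, 0.2787, 0.0374]
tcp_rot: [3.13, 0.27, 0.0]
contact_force: [-2.1, -0.1, -2.0]
grip_width: 0.057
```

Call:
servo_tool(
  deltas="30 0 0 0.05 0 0 0; 30 0 0 0.1 0 0 0; 30 0 0 0.1 0 0 0; 30 0 0 0.1 0 0 0",
)

```text
time: 8.9
position: [0.5402, 0.2787, 0.0373]
tcp_rot: [3.129, 0.27, 0.001]
contact_force: [-3.3, -1.8, 7.8]
grip_width: 0.0569
```

The reading went from -4.8 to +7.8 N at the expected height, so it is seated. I release and rise.

Call:
servo_tool(
  deltas="90 0 0 0 0 0 0; 90 0 0 0 0 0 0; 90 0 0 0 0 0 0; 90 0 0 0 0 0 0; 90 0 0 0 0 0 0; 90 0 0 0 0 0 0; 90 0 0 0 0 0 0; 90 0 0 0 0 0 0",
)

```text
time: 9.7
position: [0.5401, 0.2787, 0.0361]
tcp_rot: [3.13, 0.27, -0.0]
contact_force: [-0.3, 0.9, 0.2]
grip_width: 0.0824
```

Call:
servo_tool(
  deltas="90 0 0 -1 0 0 0; 90 0 0 -3 0 0 0; 90 0 0 -6 0 0 0; 90 0 0 -10 0 0 0; 90 0 2 -13 0 0 0; 90 0 6 -15 0 0 0; 90 0 10 -15 0 0 0; 90 0 14 -15 0 0 0; 90 0 18 -15 0 0 0; 90 0 20 -15 0 0 0; 90 0 20 -15 0 0 0",
)

```text
time: 10.8
position: [0.5752, 0.0766, 0.1866]
tcp_rot: [3.128, 0.259, 0.001]
contact_force: [0.3, 0.1, 0.0]
grip_width: 0.0825
```

```bash
python3 - <<'E'
from h import *
s=arm.state();print(s["time"],np.round(s["position"],3),s["grip_width"])
for n in("scene","top"):
    f=grab_frame(n);w=cloud(f);print(n)
    m=(np.hypot(w[...,0]-.54,w[...,1]-.278)<.05)&(w[...,2]>.045)&(w[...,2]<.061)
    p=w[m];print(len(p),np.round(p.min(0),4),np.round(p.max(0),4),"top z",np.round(np.median(p[:,2]),4))
    r=np.hypot(*(p[:,:2]-[.54,.278]).T); q=p[r>.019]; A=np.c_[q[:,:2],np.ones(len(q))];print("plane",np.linalg.lstsq(A,q[:,2],rcond=None)[0], np.percentile(q[:,2],[5,50,95]))
    print("slug",ring(w,(.557,-.194),.037,.038,.056),"bush",ring(w,(.548,-.322),.037,.038,.056))
    cv2.imwrite(f"pics/f_{n}.png",cv2.resize((f["img"][240:360,300:460] if n=="scene" else f["img"][150:290,80:240])[...,::-1],(640,520),interpolation=2))
a=[cv2.imread(f"pics/f_{n}.png") for n in("scene","top")]
cv2.imwrite("pics/f.png",cv2.resize(np.hstack(a),(800,325)))
E
```

```text
10.8 [0.575 0.077 0.187] 0.0825486894642418
scene
409 [0.5086 0.2491 0.0454] [0.5668 0.306  0.0609] top z 0.0553
plane [-0.01080617  0.00888213  0.05767954] [0.04725174 0.05518719 0.0580584 ]
slug (array([ 0.5616, -0.1993]), 0.0307, np.float64(0.0463), array([ 0.5621, -0.196 ]), 333) bush (array([ 0.5502, -0.3288]), 0.0316, np.float64(0.0463), array([ 0.551 , -0.3259]), 278)
top
438 [0.5101 0.2499 0.045 ] [0.5666 0.307  0.0609] top z 0.0555
plane [0.01301282 0.01611897 0.0432647 ] [0.04719045 0.0554901  0.05868716]
slug (array([ 0.561 , -0.1967]), 0.029, np.float64(0.0456), array([ 0.5604, -0.1964]), 578) bush (array([ 0.5499, -0.3268]), 0.0294, np.float64(0.0453), array([ 0.5491, -0.326 ]), 529)
```

View pics/f.png

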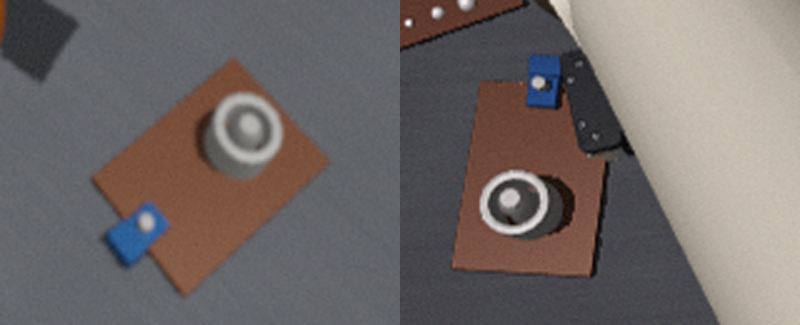

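The picture shows the sleeve around the post and flat on the plate (left view at (243,135), right view at (515,203)). Its top is at 55 mm, which is 10 + 45, with no tilt, and the slug and bush are still standing. I hand it in.

```bash
python3 -c "
from rig import arm
print(arm.job_done())"
```

```text
the job is handed in; nothing more can be done
None
```

The grey thin-walled sleeve is on the bracket post, sitting flat on the base plate and released. I handed the job in after about 11 s of robot time.

- **Seating:** in both cameras the sleeve's top face is at about 55 mm, which matches 10 mm of plate plus 45 mm of sleeve. It shows no measurable tilt and stands around the post. When it touched the plate, the tool force reading rose to about 8 N.
- **Other pieces:** the slug and bush still stand at about the positions first seen, (0.561, -0.197) and (0.550, -0.327). The arm never reached over them. I did not measure the orange rings or the hammer again.
- **Robot:** the gripper had released the sleeve and moved about 20 cm clear when I handed in.
- **Disagreements:** no check failed. The two cameras differed by 1 to 2 mm, which is within the stated calibration. The first long move also stopped about 7 cm short of its target, and I corrected that before the grasp.

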